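# Press the cap onto a seed sample case with the trigger clamp

## Robot

A 7-joint arm with a two-finger parallel gripper is mounted at the origin on the work surface. World frame = base frame: x ahead of the robot, y to its left, z up, the work surface at z = 0. Lengths are in m, angles in rad, forces in N, time in s.
With the tool pointing down it reaches from about 0.4 to 0.85 m from the base axis. Payload 4.5 kg.
Tool frame: the origin (TCP) lies between the finger pads; the fingertips stand 19 mm ahead of it and the grasp point (between the pads) is the TCP (r.tips_ahead is the distance from the TCP to the fingertips, in m); z points along the fingers, y is the line along which they close (so a half turn about z gives the same grasp; the last joint's range is limited). The gripper opens to 88 mm and grips with 3 to 60 N. Pads are 18 mm wide; open, the fingers measure 123 mm over their backs; the gripper's body (75 mm by 187 mm) begins 45 mm behind the grasp point.
Start: joints at [1.226, 0.689, -0.195, 1.565, 0.157, 0.902, -0.215], TCP at [0.231, -0.581, 0.258] pointing down, gripper open.
Joint ranges: [-3.01, 3.01], [-0.46, 2.08], [-1.47, 1.51], [0.13, 2.56], [-1, 4.14], [0.04, 2.09], [-2.66, 2.66]. Speed limits (rad/s): [2.57, 2.57, 3.14, 3.14, 3.14, 3.14, 3.14].

## Interface

Orientations are given as a unit quaternion [x, y, z, w].
In Python, from plant import r, cams, models gives the robot as it stands. The module is installed in compiled form; this text tells all that it offers.
- The arm moves only by the tool jog_arm, never from a script. Its arguments are lists of equal length, an entry for each row: "turn": the turn, a rotation vector about the tool's x, y, z in rad, a list of three; "translation": the shift along the tool's x, y, z in m, a list of three; "grip": the closure, from 0 (fully open) to 1 (shut). In form: {"turn": [[ax, ay, az], ...], "translation": [[tx, ty, tz], ...], "grip": [grip, ...]}. A call has 1 to 20 rows; each row is the pose to reach, as a shift and turn from the pose commanded when the call began, along the tool's axes at that moment; what a row does not reach only later rows make up. A row lasts 1/8 s, in which the tool goes at most 62.5 mm and 10.7 degrees, less where a joint would pass 70% of its speed; a pose out of reach is approached as far as the arm can. A call with a gripper value outside its range is refused whole. The fingers move at their own pace and stop on an object; "force" is the grip in N (left out, the last holds). Time passes only in rows, so rows that repeat a pose let the fingers close. It gives the time, the measured TCP pose, the force, the opening and the grip force at its end, in the units of the state.
- r.get_state(): the state, without advancing time (a new reading comes with each control period).
- cams.snapshot(name): name is "side" or "top" or "wrist"; returns the picture (420x560x3 uint8, red, green, blue); there is no depth.
- cams.camera_params(name): a dict with "fx", "fy", "cx", "cy" (pixels), "eye" and "orientation" of the camera in the world. Camera axes: x right, y up, looking along -z (the intrinsics and any distortion apply to the point x, -y, -z); pixel columns grow to the right and rows downward; lengths in m; the calibration is good to about 2 mm. A picture is of the moment at which its call begins: read the wrist's pose just before it. camera_params takes no time and is no camera call; for the wrist camera it gives the pose at the moment of the call.
- r.finish_job(): hands the job in; it is judged then, once.
Trained networks look in the newest picture that a camera, given by its name, has taken for a name from the list of things; names that differ only in an ending like _2 or _b are one class to them, and where a whole thing is asked for, a point or a joint stands for the part that bears it (a point fixed in the world has none). Each returns a list of dicts, best first, with "p" (0 to 1); they miss things now and then, are a little off and sometimes report something else, mostly with a low value. They report only what shows in the picture. A call takes as long as a camera call. They do not tell look-alikes from the thing itself.
- models.find_in(camera, name): "position" ([x, y, z] in m, in world coordinates, good to about 4 mm: the middle of the surface that is visible of it).
- models.masks_of(camera, name): "pixels" (420x560 bool, what is visible of it).
- models.place_of(camera, name): "position" ([x, y, z] in m, in world coordinates, good to about 4 mm: a listed point, or the origin of a listed thing).
The state is a dict: "clock": time; "q": joint angles; "qd": joint speeds; "joint_torque": joint torques, N m; "tool_pos": TCP position; "eef_rot": TCP orientation; "contact_force": force on the tool from outside, world axes, zero at the start; "moment": the same for the moment, N m; "opening": opening from 0.0 (shut) to 1.0 (fully open); "finger_force": force on a finger pad.
Only numpy, scipy, OpenCV 4.12 (cv2) and the standard library are available. Lean on these libraries where they do the work, as an engineer would, in place of code of your own. Each camera call takes 0.05 s, during which the arm holds its last target. There are 200 camera calls.

## Task

The loose white sample case lying between the jaws of the bar clamp on the plywood board has an end cap that still stands proud. Squeeze the clamp's trigger, again and again, until the sliding jaw has walked up to the case and pressed the cap fully home against it, then let the trigger go and press the release tab on top of the clamp head so that the jaw springs all the way back open. Leave the capped case lying in its cradle.

Things in the scene. Friction and masses are not known exactly. Their poses are not given: they have to be found in the camera images.
- clamp: Trigger bar clamp lying on a fixed plywood board (top 18 mm up). Origin on the desk below the middle of its black head (40 x 60 mm, 66 high); z up, y out along the steel bar to the sliding jaw, -x to handle and trigger, +x to the jaws (72 high). RELEASE TAB: grey, on the head at x 0 y 0, 28 x 36 mm, top 78 mm up; sprung, travel 8 mm down, frees the jaw from 5 mm, 7 N; then the jaw springs open.
- trigger (a joint): Grey trigger bar, 0 at rest, 0.015 m squeezed; sprung, up to 14 N. Clamp frame, mm: trigger x -100..-28, y 12..23 at rest; it moves to -y towards the fixed black handle, x -108..-18, y -20..-6; both 34 to 66 up. So 43 wide at rest, 28 squeezed. Squeeze at x -68, z 52, fingers closing along y, centred on y -6 (the squeezed middle), opened 66 or more before and between squeezes.
- jaw (a joint): Black sliding jaw on the bar (m): 0 fully open, sprung to there; grows towards the head (-y of the clamp). Its face is at y 146.5 mm at 0; at 0.0305 the cap is home. Each full squeeze walks it about 12 mm; a 6 mm ratchet holds it while the trigger returns. Needs 3 or 4 full squeezes (25 N is plenty) until it rests at about 0.029; once the cap is home the ratchet stalls or slips a tooth, and extra squeezes do no harm.
- cap_face (a point): Centre of the outer face of the grey end cap on the loose white sample case (40 wide, 38 high, body 70 long, cap 16 mm, 3 N push fit), in a cradle 28 mm above the desk. In the clamp frame at x 48, z 47 mm; y 116 when the cap is home and the case is against the head's jaw. At first the cap stands 9 to 13 mm proud and the case up to 6 mm off that jaw, so y is larger.
Not all that is in view belongs to the job. What is shaped like the part that bears cap_face but green, orange or yellow is not meant.

How it is judged:
On the way, in this order (a step that is already met when the one before it is completed fails the run):
1. the trigger is squeezed while the jaw is still on its way (trigger past 10 mm, jaw short of 20 mm) (value of joint trigger above 0.01 m and value of joint jaw below 0.02 m), for 0.05 s.
2. the jaw has walked onto the case and pressed the cap home (jaw past 27 mm, cap within 4 mm of home) (value of joint jaw above 0.027 m and y of cap_face in the frame of clamp below 0.12 m), for 0.1 s.
At the end, for the whole second after the job is handed in: The cap is home within 4 mm on the case, which still lies in its cradle against the head's jaw (sideways within 10 mm), the sliding jaw is back within 5 mm of fully open, and the trigger is back at rest within 3 mm (value of joint jaw below 0.005 m and value of joint trigger below 0.003 m and y of cap_face in the frame of clamp between 0.108 and 0.12 m and x of cap_face in the frame of clamp between 0.038 and 0.058 m and z of cap_face in the frame of clamp below 0.055 m); the robot touches nothing.
It also fails if it takes over 54 s, if anything falls off the work surface, if the arm or the gripper's body presses on something with over 40 N, if the wrist force passes 120 N, or if a joint passes its speed limit or range.

## Working session

There is one attempt and no reset: what is moved stays moved. The work goes in short steps, Python scripts to look and compute and a tool call to move; the robot and the scene stay as the last step left them, time stands still between calls to the robot, and variables do not carry over. Pictures are saved under pics/ and viewed, at most 10 in all, crops included, and the job is handed in when it is done.

Besides the shell and the picture viewer there is one more tool, called after "Request:" as name(argument=value, ...), one argument or row to a line, values as JSON. jog_arm: Moves the arm, as the interface text tells. Its arguments: {"type":"object","properties":{"turn":{"type":"array"},"translation":{"type":"array"},"grip":{"type":"array"},"force":{"type":"number"}},"required":["turn","translation","grip"]}

```bash
mkdir -p pics; cat > h.py <<'E'
import numpy as np, cv2
from plant import r, cams, models
from scipy.spatial.transform import Rotation as R
def save(c,n): 
    im=cams.snapshot(c); cv2.imwrite(f'pics/{n}.png',im[:,:,::-1]); return im
E
python3 - <<'E'
from h import *
s=r.get_state(); print(s)
a=save('top','t1'); b=save('side','s1')
cv2.imwrite('pics/a.png',np.hstack([a,b])[:,:,::-1][:, :]) if 0 else None
for c in('top','side'):
  print(cams.camera_params(c))
  for n in('clamp','trigger','jaw','cap_face'):
    print(c,n,[(np.round(d['position'],4),round(d['p'],2)) for d in models.place_of(c,n)[:3]] if n in('clamp','cap_face') else '', [(np.round(d['position'],4),round(d['p'],2)) for d in models.find_in(c,n)[:3]])
E
```

```text
{'clock': 0.0, 'q': array([ 1.22578039,  0.69001161, -0.1945071 ,  1.56633015,  0.15728974,
        0.90249891, -0.21509442]), 'qd': array([-0.00176174,  0.0019223 ,  0.00188768, -0.00023171,  0.00038081,
        0.00101686, -0.00050867]), 'joint_torque': array([ 3.89223374e-05, -5.27578783e+01, -1.26708157e+00, -1.53434712e+01,
       -5.26211062e-02,  6.54359290e-03,  1.56817632e-04]), 'tool_pos': array([ 0.23087277, -0.58015406,  0.25689629]), 'eef_rot': array([ 9.82108237e-01,  1.88315023e-01, -2.37313050e-04, -8.98092937e-04]), 'contact_force': array([ 0.51609607, -0.75818633,  0.33241853]), 'moment': array([0.01405233, 0.00500507, 0.01621157]), 'finger_force': 0.0, 'opening': 1.0022632117903458}
{'fx': 424.95644851427386, 'fy': 424.95644851427386, 'cx': 277.7416634203215, 'cy': 207.5611986853289, 'eye': array([0.55398735, 0.11519249, 0.76300041]), 'orientation': array([-0.03796969,  0.06150726,  0.71182621, -0.69862623])}
top clamp [(array([ 0.5451, -0.011 ,  0.0042]), 0.7)] [(array([0.5305, 0.0582, 0.0176]), 0.94), (array([0.5483, 0.1363, 0.0599]), 0.55)]
top trigger  [(array(
[... 359 characters left out ...]
26.63731718853876, 'fy': 426.63731718853876, 'cx': 274.80387818123125, 'cy': 202.65051700898113, 'eye': array([ 0.61692273, -0.44820952,  0.43682141]), 'orientation': array([ 0.47314755, -0.02267106, -0.04714917,  0.87942843])}
side clamp [(array([ 0.5455, -0.0104,  0.0024]), 0.69)] [(array([ 0.5432, -0.029 ,  0.0202]), 0.69)]
side trigger  [(array([0.4824, 0.0017, 0.0612]), 0.57)]
side jaw  [(array([0.5537, 0.138 , 0.0584]), 0.91)]
side cap_face [(array([0.586 , 0.1295, 0.0503]), 0.79), (array([0.6485, 0.287 , 0.0206]), 0.74), (array([ 0.7261, -0.0185,  0.0184]), 0.71)] [(array([0.7289, 0.1072, 0.0343]), 0.67), (array([0.6408, 0.2757, 0.0315]), 0.53), (array([0.5844, 0.1159, 0.0654]), 0.5)]
```

View pics/t1.png

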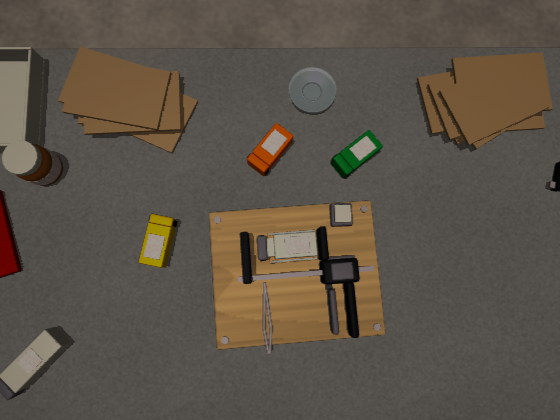

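View pics/s1.png

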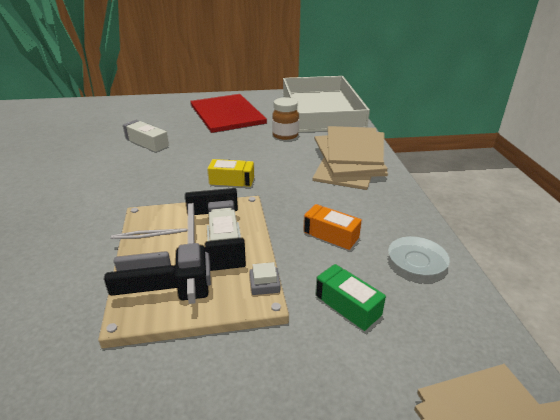

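```bash
cat >> h.py <<'E'
def cam(c):
    p=cams.camera_params(c); return p,R.from_quat(p['orientation']).as_matrix(),np.array(p['eye'])
def proj(c,P):
    p,M,e=cam(c); q=(np.atleast_2d(P)-e)@M
    return np.c_[p['cx']+p['fx']*q[:,0]/-q[:,2], p['cy']+p['fy']*-q[:,1]/-q[:,2]]
def ray(c,uv,z):
    p,M,e=cam(c); d=M@np.array([(uv[0]-p['cx'])/p['fx'],-(uv[1]-p['cy'])/p['fy'],-1]); return e+d*(z-e[2])/d[2]
def toW(P,x,y,a):
    P=np.atleast_2d(P)/1000; c,s=np.cos(a),np.sin(a)
    return np.c_[x+c*P[:,0]-s*P[:,1], y+s*P[:,0]+c*P[:,1], P[:,2]]
def overlay(c,im,pose,roi,k,n,cap=None):
    o=cv2.resize(im,None,fx=k,fy=k,interpolation=cv2.INTER_CUBIC)[:,:,::-1].copy()
    def rect(x0,x1,y0,y1,z,col):
        q=proj(c,toW([[x0,y0,z],[x1,y0,z],[x1,y1,z],[x0,y1,z]],*pose))
        cv2.polylines(o,[np.int32((q+.5)*k*16)],True,col,1,cv2.LINE_AA,4)
    rect(-20,20,-30,30,66,(0,0,255)); rect(-14,14,-18,18,78,(0,255,0))
    rect(-108,-18,-20,-6,66,(255,0,255)); rect(-100,-28,12,23,66,(255,255,0)); rect(-20,70,146.5,150,72,(0,255,255))
    x,y,w,h=[int(v*k) for v in roi]; o=np.clip(o[y:y+h,x:x+w]*1.6,0,255).astype('u1'); cv2.imwrite(f'pics/{n}.png',o)
E
python3 - <<'E'
from h import *
from scipy.optimize import least_squares
im=cv2.imread('pics/t1.png')[:,:,::-1]
cams.snapshot('top')
for n in('trigger','jaw'):
  for d in models.masks_of('top',n)[:1]:
    m=d['pixels'].astype('u1'); print(n,cv2.minAreaRect(cv2.findNonZero(m)),d['p'])
print('handle ends z66',ray('top',(348.5,284),.066),ray('top',(354,335),.066),'tab',ray('top',(342,271),.078))
h0,h1=ray('top',(348.5,284),.066),ray('top',(354,335),.066)
a=np.arctan2(*(h0-h1)[[1,0]]); t=ray('top',(342,271),.078); print(a)
overlay('top',im,(t[0],t[1],a),(215,195,180,170),4,'o1')
E
```

```text
jaw ((300.6172180175781, 272.6278991699219), (137.7859649658203, 49.736961364746094), 15.216328620910645) 0.78
handle ends z66 [ 0.52529622 -0.02148945  0.066     ] [ 0.44486428 -0.02675518  0.066     ] tab [ 0.5465277  -0.00957443  0.078     ]
0.06537482938058373
```

View pics/o1.png

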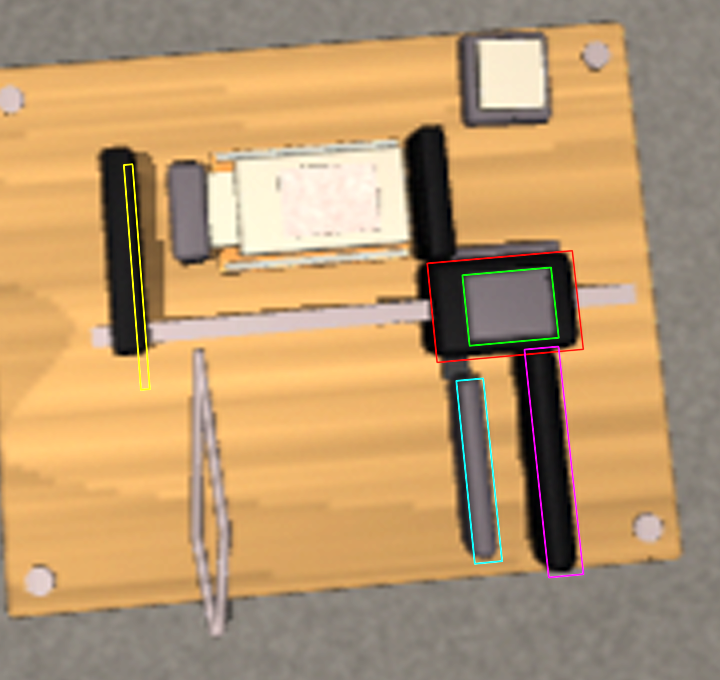

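```bash
cat >> h.py <<'E'
POSE=(0.547,-0.0085,0.066)
def goal(Pmm,yaw_extra=0,pose=POSE):
    s=r.get_state(); M=R.from_quat(s['eef_rot']); t=toW(Pmm,*pose)[0]
    best=None
    for k in (0,1):
        a=pose[2]+yaw_extra+k*np.pi
        G=R.from_matrix(np.c_[[np.cos(a),np.sin(a),0],[np.sin(a),-np.cos(a),0],[0,0,-1]])
        v=(M.inv()*G).as_rotvec()
        if best is None or np.linalg.norm(v)<np.linalg.norm(best): best=v
    print('target',t.round(4),'translation',M.inv().apply(t-s['tool_pos']).round(4),'turn',best.round(4),'q',s['q'].round(2),'t',s['clock'])
E
python3 - <<'E'
from h import *
goal([-68,-6,160]); goal([-68,-6,52])
E
```

```text
target [ 0.4795 -0.019   0.16  ] translation [ 0.4385 -0.43    0.0977] turn [ 1.000e-04 -0.000e+00  3.129e-01] q [ 1.23  0.69 -0.19  1.57  0.16  0.9  -0.22] t 0.85
target [ 0.4795 -0.019   0.052 ] translation [ 0.4385 -0.4301  0.2057] turn [ 1.000e-04 -0.000e+00  3.129e-01] q [ 1.23  0.69 -0.19  1.57  0.16  0.9  -0.22] t 0.85
```

Request:
jog_arm(
  turn=[
    [0,0,0.1],
    [0,0,0.2],
    [0,0,0.313],
    [0,0,0.313],
    [0,0,0.313],
    [0,0,0.313],
    [0,0,0.313],
    [0,0,0.313],
    [0,0,0.313],
    [0,0,0.313],
    [0,0,0.313],
    [0,0,0.313],
    [0,0,0.313],
    [0,0,0.313],
    [0,0,0.313],
    [0,0,0.313],
  ],
  translation=[
    [0.034,-0.033,0],
    [0.068,-0.067,0],
    [0.102,-0.1,0],
    [0.136,-0.133,0],
    [0.17,-0.167,0],
    [0.204,-0.2,0],
    [0.238,-0.233,0],
    [0.272,-0.267,0],
    [0.306,-0.3,0],
    [0.34,-0.333,0],
    [0.374,-0.367,0.02],
    [0.408,-0.4,0.05],
    [0.4385,-0.43,0.09],
    [0.4385,-0.43,0.098],
    [0.4385,-0.43,0.098],
    [0.4385,-0.43,0.098],
  ],
  grip=[0,0,0,0,0,0,0,0,0,0,0,0,0,0,0,0],
  force=25,
)

```text
clock: 2.85
tool_pos: [0.4796, -0.0206, 0.1606]
eef_rot: [0.999, 0.032, 0.001, 0.0]
contact_force: [-0.1, 0.3, -0.4]
opening: 1.002
finger_force: 0.0
```

```bash
python3 - <<'E'
from h import *
goal([-68,-6,52])
im=save('wrist','w1'); overlay('wrist',im,POSE,(0,0,560,420),1.4,'o2')
for n in('clamp',): print([(np.round(d['position'],4),round(d['p'],2)) for d in models.place_of('wrist',n)[:3]])
print([(np.round(d['position'],4),round(d['p'],2)) for d in models.find_in('wrist','trigger')[:3]])
E
```

```text
target [ 0.4795 -0.019   0.052 ] translation [-1.000e-04 -1.700e-03  1.086e-01] turn [ 0.001  -0.0012 -0.0028] q [-0.04  0.67 -0.02  2.09  0.03  0.38 -1.6 ] t 2.85
[(array([ 5.489e-01, -1.000e-02, -4.000e-04]), 0.91)]
[(array([4.88e-01, 4.00e-04, 6.59e-02]), 0.89)]
```

View pics/o2.png

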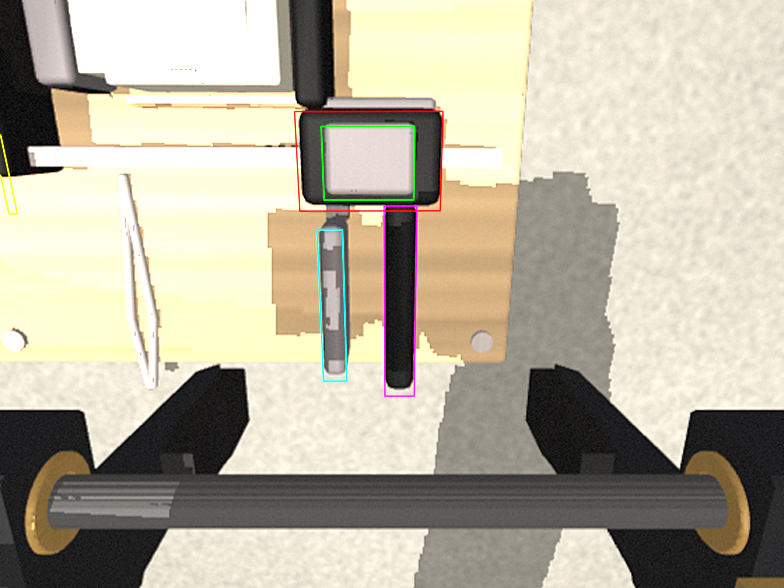

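Request:
jog_arm(
  turn=[
    [0,0,-0.003],
    [0,0,-0.003],
    [0,0,-0.003],
    [0,0,-0.003],
    [0,0,-0.003],
    [0,0,-0.003],
    [0,0,-0.003],
    [0,0,-0.003],
    [0,0,-0.003],
    [0,0,-0.003],
    [0,0,-0.003],
    [0,0,-0.003],
    [0,0,-0.003],
  ],
  translation=[
    [0.002,-0.001,0.03],
    [0.002,-0.001,0.06],
    [0.002,-0.001,0.085],
    [0.002,-0.001,0.1],
    [0.002,-0.001,0.108],
    [0.002,-0.001,0.108],
    [0.002,-0.001,0.108],
    [0.002,-0.001,0.108],
    [0.002,-0.001,0.108],
    [0.002,-0.001,0.108],
    [0.002,-0.001,0.108],
    [0.002,-0.001,0.108],
    [0.002,-0.001,0.108],
  ],
  grip=[0,0,0,0,0,0,1,1,1,1,1,1,1],
  force=25,
)

```text
clock: 4.62
tool_pos: [0.4818, -0.0195, 0.0518]
eef_rot: [0.999, 0.034, 0.0, 0.001]
contact_force: [0.5, -4.7, 1.1]
opening: 0.311
finger_force: 25.0
```

Request:
jog_arm(
  turn=[
    [0,0,0],
    [0,0,0],
    [0,0,0],
    [0,0,0],
    [0,0,0],
    [0,0,0],
    [0,0,0],
    [0,0,0],
    [0,0,0],
    [0,0,0],
    [0,0,0],
    [0,0,0],
    [0,0,0],
    [0,0,0],
  ],
  translation=[
    [0,0,0],
    [0,0,0],
    [0,0,0],
    [0,0,0],
    [0,0,0],
    [0,0,0],
    [0,0,0],
    [0,0,0],
    [0,0,0],
    [0,0,0],
    [0,0,0],
    [0,0,0],
    [0,0,0],
    [0,0,0],
  ],
  grip=[0.1,0.1,0.1,0.1,0.1,0.1,0.1,1,1,1,1,1,1,1],
  force=25,
)

```text
clock: 6.38
tool_pos: [0.4816, -0.0195, 0.0516]
eef_rot: [0.999, 0.034, 0.0, 0.001]
contact_force: [1.1, -4.9, -4.5]
opening: 0.31
finger_force: 25.0
```

```bash
python3 - <<'E'
from h import *
im=save('top','t2')
for n in('jaw','cap_face'):
  print(n,[(np.round(d['position'],4),round(d['p'],2)) for d in models.find_in('top',n)[:4]])
print(r.get_state()['clock'])
E
```

```text
jaw [(array([0.5514, 0.0922, 0.02  ]), 0.7), (array([0.5499, 0.1146, 0.0595]), 0.58)]
cap_face [(array([0.5884, 0.1098, 0.0646]), 0.77), (array([0.7357, 0.1244, 0.04  ]), 0.66), (array([0.6381, 0.2859, 0.04  ]), 0.64), (array([ 0.7339, -0.0224,  0.035 ]), 0.57)]
6.525
```

Request:
jog_arm(
  turn=[
    [0,0,0],
    [0,0,0],
    [0,0,0],
    [0,0,0],
    [0,0,0],
    [0,0,0],
    [0,0,0],
    [0,0,0],
    [0,0,0],
    [0,0,0],
    [0,0,0],
    [0,0,0],
    [0,0,0],
    [0,0,0],
  ],
  translation=[
    [0,0,0],
    [0,0,0],
    [0,0,0],
    [0,0,0],
    [0,0,0],
    [0,0,0],
    [0,0,0],
    [0,0,0],
    [0,0,0],
    [0,0,0],
    [0,0,0],
    [0,0,0],
    [0,0,0],
    [0,0,0],
  ],
  grip=[0.1,0.1,0.1,0.1,0.1,0.1,0.1,1,1,1,1,1,1,1],
  force=25,
)

```text
clock: 8.28
tool_pos: [0.4814, -0.0169, 0.0516]
eef_rot: [0.999, 0.035, -0.0, -0.001]
contact_force: [0.1, 5.3, -1.5]
opening: 0.376
finger_force: 24.9
```

Request:
jog_arm(
  turn=[
    [0,0,0],
    [0,0,0],
    [0,0,0],
    [0,0,0],
    [0,0,0],
    [0,0,0],
    [0,0,0],
    [0,0,0],
    [0,0,0],
    [0,0,0],
    [0,0,0],
    [0,0,0],
    [0,0,0],
    [0,0,0],
  ],
  translation=[
    [0,0,0],
    [0,0,0],
    [0,0,0],
    [0,0,0],
    [0,0,0],
    [0,0,0],
    [0,0,0],
    [0,0,0],
    [0,0,0],
    [0,0,0],
    [0,0,0],
    [0,0,0],
    [0,0,0],
    [0,0,0],
  ],
  grip=[0.1,0.1,0.1,0.1,0.1,0.1,0.1,1,1,1,1,1,1,1],
  force=25,
)

```text
clock: 10.02
tool_pos: [0.4812, -0.0141, 0.0516]
eef_rot: [0.999, 0.036, -0.0, -0.002]
contact_force: [-1.1, 8.4, 1.3]
opening: 0.439
finger_force: 25.0
```

```bash
python3 - <<'E'
from h import *
im=save('top','t3')
for n in('jaw','cap_face'):
  print(n,[(np.round(d['position'],4),round(d['p'],2)) for d in models.find_in('top',n)[:4]])
o=np.hstack([cv2.resize(cv2.imread(f'pics/{n}.png')[200:300,220:350],None,fx=3,fy=3,interpolation=2) for n in('t2','t3')])
cv2.imwrite('pics/o3.png',np.clip(o*1.6,0,255)); print(r.get_state()['clock'])
E
```

```text
jaw [(array([0.5502, 0.1064, 0.0628]), 0.62)]
cap_face [(array([0.6392, 0.2867, 0.0385]), 0.79), (array([0.7332, 0.1236, 0.0388]), 0.76), (array([0.5871, 0.1018, 0.0617]), 0.53), (array([ 0.7317, -0.0224,  0.0352]), 0.52)]
10.175[ WARN:0@2.024] global loadsave.cpp:1063 imwrite_ Unsupported depth image for selected encoder is fallbacked to CV_8U.
```

View pics/o3.png

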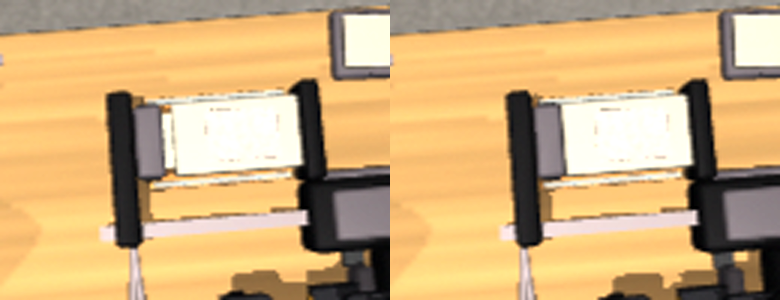

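Request:
jog_arm(
  turn=[
    [0,0,0],
    [0,0,0],
    [0,0,0],
    [0,0,0],
    [0,0,0],
    [0,0,0],
    [0,0,0],
    [0,0,0],
    [0,0,0],
    [0,0,0],
    [0,0,0],
    [0,0,0],
    [0,0,0],
    [0,0,0],
    [0,0,0],
    [0,0,0],
  ],
  translation=[
    [0,0,0],
    [0,0,0],
    [0,0,0],
    [0,0,0],
    [0,0,0],
    [0,0,0],
    [0,0,0],
    [0,0,-0.02],
    [0,0,-0.05],
    [0,0,-0.08],
    [0,0,-0.1],
    [0,0,-0.1],
    [0,0,-0.1],
    [0,0,-0.1],
    [0,0,-0.1],
    [0,0,-0.1],
  ],
  grip=[0,0,0,0,0,0,0,0,0,0,0,1,1,1,1,1],
)

```text
clock: 12.18
tool_pos: [0.4813, -0.0179, 0.1513]
eef_rot: [0.999, 0.034, -0.0, 0.0]
contact_force: [-0.9, 0.3, 0.5]
opening: 0.457
finger_force: 0.0
```

```bash
sed -i 's/^POSE=.*/POSE=(0.549,-0.009,0.066)/' h.py; python3 - <<'E'
from h import *
goal([0,0,110],pose=(0.549,-0.009,0.066)); print(r.get_state()['opening'])
E
```

```text
target [ 0.549 -0.009  0.11 ] translation [ 0.0682 -0.0042  0.0413] turn [0.     0.0007 0.0029] q [-0.05  0.69 -0.02  2.09  0.04  0.36 -1.6 ] t 12.175
0.45711199806462055
```

Request:
jog_arm(
  turn=[
    [0,0,0],
    [0,0,0],
    [0,0,0],
    [0,0,0],
    [0,0,0],
    [0,0,0],
    [0,0,0],
    [0,0,0],
    [0,0,0],
    [0,0,0],
  ],
  translation=[
    [0.02,-0.001,0],
    [0.045,-0.003,0],
    [0.068,-0.004,0],
    [0.068,-0.004,0],
    [0.068,-0.004,0],
    [0.068,-0.004,0.02],
    [0.068,-0.004,0.04],
    [0.068,-0.004,0.041],
    [0.068,-0.004,0.041],
    [0.068,-0.004,0.041],
  ],
  grip=[1,1,1,1,1,1,1,1,1,1],
)

```text
clock: 13.42
tool_pos: [0.5493, -0.0093, 0.1115]
eef_rot: [0.999, 0.034, 0.001, 0.0]
contact_force: [0.1, -0.3, 0.2]
opening: 0.004
finger_force: 0.0
```

Request:
jog_arm(
  turn=[
    [0,0,0],
    [0,0,0],
    [0,0,0],
    [0,0,0],
    [0,0,0],
    [0,0,0],
    [0,0,0],
    [0,0,0],
  ],
  translation=[
    [0,0,0.006],
    [0,0,0.012],
    [0,0,0.016],
    [0,0,0.018],
    [0,0,0.0195],
    [0,0,0.0195],
    [0,0,0.0195],
    [0,0,0.0195],
  ],
  grip=[1,1,1,1,1,1,1,1],
)

```text
clock: 14.42
tool_pos: [0.549, -0.0092, 0.0913]
eef_rot: [0.999, 0.034, 0.0, 0.0]
contact_force: [-0.4, -0.6, 4.9]
opening: 0.005
finger_force: 2.3
```

```bash
python3 - <<'E'
from h import *
save('top','t4'); s=r.get_state(); print(s['tool_pos'],s['contact_force'],s['clock'])
for n in('jaw','cap_face'):
  print(n,[(np.round(d['position'],4),round(d['p'],2)) for d in models.find_in('top',n)[:4]])
E
```

```text
[ 0.54905625 -0.00921541  0.09135252] [-1.57388667  1.04280658  5.50547776] 14.475
jaw [(array([0.5518, 0.1413, 0.0752]), 0.64)]
cap_face [(array([ 0.7326, -0.0215,  0.0361]), 0.86), (array([0.5873, 0.1075, 0.0645]), 0.73), (array([0.6359, 0.2891, 0.0395]), 0.66), (array([0.7336, 0.1256, 0.0404]), 0.61)]
```

The jaw is open again (y 0.141, as at the start). I'll lift off and check.

Request:
jog_arm(
  turn=[
    [0,0,0],
    [0,0,0],
    [0,0,0],
    [0,0,0],
    [0,0,0],
    [0,0,0],
    [0,0,0],
    [0,0,0],
    [0,0,0],
    [0,0,0],
  ],
  translation=[
    [0,0,-0.01],
    [0,0,-0.04],
    [0,0,-0.08],
    [-0.04,0.04,-0.12],
    [-0.08,0.08,-0.12],
    [-0.1,0.13,-0.12],
    [-0.1,0.18,-0.12],
    [-0.1,0.2,-0.12],
    [-0.1,0.2,-0.12],
    [-0.1,0.2,-0.12],
  ],
  grip=[1,1,1,1,1,1,1,1,1,1],
)

```text
clock: 15.82
tool_pos: [0.463, -0.2141, 0.2112]
eef_rot: [0.999, 0.035, -0.0, -0.001]
contact_force: [0.4, 0.4, -0.3]
opening: 0.006
finger_force: 0.0
```

```bash
python3 - <<'E'
from h import *
im=save('top','t5'); overlay('top',im,POSE,(215,195,180,170),3.5,'o5')
def clampf(p): d=np.array(p)[:2]-POSE[:2]; c,s=np.cos(POSE[2]),np.sin(POSE[2]); return (c*d[0]+s*d[1],-s*d[0]+c*d[1])
for c in('top','side'):
  if c=='side': save(c,'s5')
  print(c,[(np.round(clampf(d['position']),4),round(d['position'][2],3),round(d['p'],2)) for d in models.place_of(c,'cap_face')[:4]])
print(r.get_state()['clock'])
E
```

```text
top [(array([0.0469, 0.1164]), 0.042, 0.83), (array([ 0.1812, -0.0221]), 0.018, 0.68), (array([0.1915, 0.1255]), 0.02, 0.6), (array([0.116 , 0.2918]), 0.02, 0.5)]
side [(array([0.0448, 0.1195]), 0.048, 0.68), (array([0.1969, 0.1233]), 0.02, 0.65), (array([ 0.1774, -0.0168]), 0.018, 0.6), (array([0.1184, 0.2915]), 0.018, 0.57)]
16.025
```

View pics/o5.png

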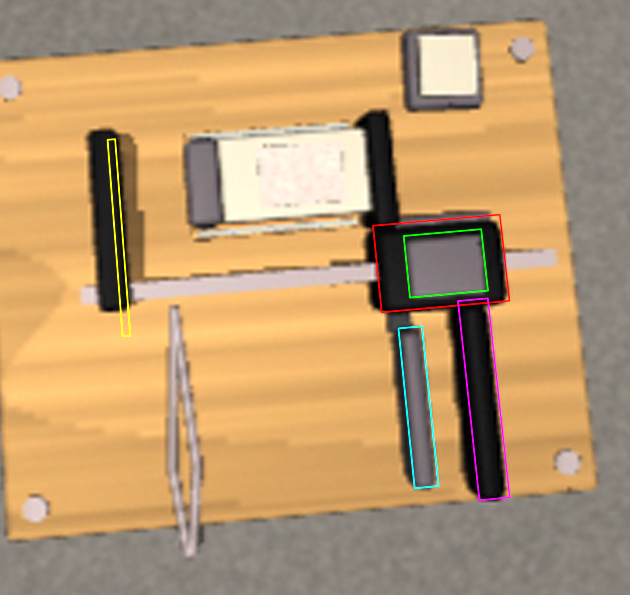

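The picture shows the cap flush with the case at about (203,182). The case sits against the head's jaw at (378,165), the sliding jaw is back open at (108,220), and the trigger is at rest at (418,407).

```bash
python3 -c "
from plant import r
print(r.finish_job())"
```

```text
the job is handed in; nothing more can be done
None
```

Four squeezes pressed the cap home, the release tab sprang the jaw fully open, and the capped case still lies in its cradle; I handed the job in at about 16 s, and no verdict came back.

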